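# Fetch the spirit level from behind the cans

## Task

Clear the paint tin, the spray can and the rectangular solvent tin off the plywood board and stand all three on the rubber mat; then take the spirit level that lay behind them and lay it, right way up as it was, lengthwise along the middle of the wooden cradle between its end stops. Only then stand each of the three back in the very place on the board where it stood at the start. Keep the three upright, set things down rather than dropping them, and do not disturb the hammer, the jar or the battery.

Things in the scene. Friction and masses are not known exactly. Their poses are not given: they have to be found in the camera images.
- board: Fixed plywood board flat on the bench, 150 (x) by 270 (y) by 12 mm thick, a 4 mm high dark strip on its far (+x) edge. Origin: centre of underside; top 12 mm above it. Yaw within 0.15 rad. The three containers start on it in a row at about x = -36 mm, y = -85, 0, +85 mm in its frame (which is where varies); the level lies behind them at about x = +20 mm, y = 0.
- mat: Fixed black rubber mat, the side area, 130 (x) by 280 (y) by 4 mm thick. Origin: centre of its underside; top 4 mm above it. Room for three containers in a row along its y axis, 85 mm apart.
- cradle: Fixed dark wooden cradle for the level, base 85 (x) by 250 (y) by 8 mm thick, with a cork strip 44 mm wide along the middle (look only, 0.5 mm) and an end stop across each end: stops 11 mm thick, rising 12 mm above the base, 228 mm apart inside. Origin: centre of the underside; base top 8 mm above it; long axis y.
- level: Spirit level with orange body, black ends and green vials, 200 mm long (its y axis), 24 mm thick (its x axis), 36 mm high, 0.25 kg (varies), lying on its narrow edge on the board. Origin: centre of its underside, z up. Grip across the 24 mm thickness.
- paint: Short wide metal paint tin, round, 62 mm diameter, 95 mm high (straight side up to 88 mm), paper band, about 0.35 kg (varies). Origin: centre of its underside, z up.
- spray: Slim tall spray can, grey body, white narrower cap, round, body 50 mm diameter up to 98 mm, cap 37 mm diameter up to 120 mm; about 0.2 kg (varies). Origin: centre of its underside, z up.
- tin: Rectangular steel solvent tin, 44 (x) by 66 (y) by 105 mm high, with a black screw cap 26 mm wide on top rising to 118 mm (16 mm to +y of centre) and a small wire handle to 116 mm; about 0.3 kg (varies). Origin: centre of its underside, z up. Starts with its 66 mm side along the board's y axis (within 0.05 rad).
- hammer: Bystander: claw hammer lying on the bench beyond the work. Origin: centre of its underside, x along the handle. Leave alone.
- jar: Bystander: closed pale jar, 70 mm diameter, 80 mm high, on the bench beyond the work. Origin: centre of its underside. Leave alone.
- battery: Bystander: black tool battery block, 70 by 110 by 63 mm, on the bench beyond the work. Origin: centre of its underside. Leave alone.

How it is judged:
On the way, in this order (a step that is already met when the one before it is completed fails the run):
1. the three containers stand upright and released on the mat, the level still where it lay (x of paint in the frame of mat between -0.065 and 0.065 m and y of paint in the frame of mat between -0.14 and 0.14 m and z of each of paint, spray, tin in the frame of mat below 0.01 m and angle between each of paint, spray, tin's own z axis and vertical below 0.1 rad and contact force between each of paint, spray, tin and the fingers below 0.05 N and linear speed of each of paint, spray, tin below 0.03 m/s and angular speed of each of paint, spray, tin below 0.3 rad/s and x of spray in the frame of mat between -0.065 and 0.065 m and y of spray in the frame of mat between -0.14 and 0.14 m and x of tin in the frame of mat between -0.065 and 0.065 m and y of tin in the frame of mat between -0.14 and 0.14 m and distance of level from where it was at the start of the episode below 0.02 m), for 0.2 s.
2. the level lies in the cradle, released, while the three still stand on the mat (x of level in the frame of cradle between -0.012 and 0.012 m and y of level in the frame of cradle between -0.014 and 0.014 m and z of level in the frame of cradle below 0.013 m and angle between each of level, paint, spray, tin's own z axis and vertical below 0.1 rad and angle between the y axis of level and the y axis of cradle, either way round below 0.12 rad and contact force between each of level, paint, spray, tin and the fingers below 0.05 N and linear speed of each of level, paint, spray, tin below 0.03 m/s and angular speed of each of level, paint, spray, tin below 0.3 rad/s and x of paint in the frame of mat between -0.065 and 0.065 m and y of paint in the frame of mat between -0.14 and 0.14 m and z of each of paint, spray, tin in the frame of mat below 0.01 m and x of spray in the frame of mat between -0.065 and 0.065 m and y of spray in the frame of mat between -0.14 and 0.14 m and x of tin in the frame of mat between -0.065 and 0.065 m and y of tin in the frame of mat between -0.14 and 0.14 m), for 0.2 s.
At the end, for the whole second after the job is handed in: Each container stands upright, released and at rest within 15 mm of where it stood at the start; the level lies upright (its z axis within 0.1 rad of vertical) on the cradle's base, within 12 mm of the middle line, 14 mm lengthwise and 0.12 rad of the cradle's long axis, released and at rest (distance of each of paint, spray, tin from where it was at the start of the episode below 0.015 m and angle between each of paint, spray, tin, level's own z axis and vertical below 0.1 rad and contact force between each of paint, spray, tin, level and the fingers below 0.05 N and linear speed of each of paint, spray, tin, level below 0.03 m/s and angular speed of each of paint, spray, tin, level below 0.3 rad/s and x of level in the frame of cradle between -0.012 and 0.012 m and y of level in the frame of cradle between -0.014 and 0.014 m and z of level in the frame of cradle below 0.013 m and angle between the y axis of level and the y axis of cradle, either way round below 0.12 rad); the robot touches nothing.
It fails at once if a container is tipped over (more than 0.6 rad) (angle between any of paint, spray, tin's own z axis and vertical above 0.6 rad).
It fails at once if a thing of the job is dropped (falls free from more than about 3 cm) ((linear speed of paint above 0.8 m/s and contact force between paint and the fingers below 0.05 N) or (linear speed of spray above 0.8 m/s and contact force between spray and the fingers below 0.05 N) or (linear speed of tin above 0.8 m/s and contact force between tin and the fingers below 0.05 N) or (linear speed of level above 0.8 m/s and contact force between level and the fingers below 0.05 N)).
It fails at once if a bystander is moved more than 20 mm (distance of any of hammer, jar, battery from where it was at the start of the episode above 0.02 m).
It also fails if it takes over 144 s, if anything falls off the work surface, if the arm or the gripper's body presses on something with over 40 N, if the wrist force passes 120 N, or if a joint passes its speed limit or range.

## Robot

A 6-joint arm with a two-finger parallel gripper is mounted at the origin on the work surface. World frame = base frame: x ahead of the robot, y to its left, z up, the work surface at z = 0. Lengths are in m, angles in rad, forces in N, time in s.
With the tool pointing down it reaches from about 0.3 to 0.875 m from the base axis. Payload 6.4 kg.
Tool frame: the origin (TCP) lies midway between the tips of the shut fingers; the grasp point (between the pads) lies 19 mm behind it; z points along the fingers, y is the line along which they close (so a half turn about z gives the same grasp; the last joint's range is limited). The gripper opens to 85 mm and grips with 20 to 120 N. Pads are 22 mm wide; open, the fingers measure 114 mm over their backs; the gripper's body (76 mm by 85 mm) begins 54 mm behind the grasp point. The pads swing forward as they close: fully open they stand 13 mm farther back than shut.
Start: joints at [0.977, 0.181, 1.607, -0, 1.354, -0.206], TCP at [0.217, 0.532, 0.231] pointing down, gripper open.
Joint ranges: [-2.99, 2.99], [-0.89, 2.07], [0.3, 2.58], [-1.14, 4.28], [0, 2.63], [-3.12, 3.12]. Speed limits (rad/s): [2.57, 2.57, 3.01, 3.14, 3.14, 3.14].

## Interface

Orientations are given as a unit quaternion [w, x, y, z].
In Python, from bench import ctrl gives the robot as it stands.
- The arm moves only by the tool drive_tool, never from a script. Its argument "plan" is a list that holds one entry, the list of rows, each a list of 4 numbers: the shift along the tool's x, y, z scaled (see below), then the turn about the tool's z scaled (see below). In form: [[[x, y, z, roll], ...]]. A call has 1 to 12 rows; each row is the pose to reach, as a shift and turn from the pose commanded when the call began, along the tool's axes at that moment, turning the shorter way round; what a row does not reach only later rows make up. The controller multiplies each number of a shift by 400 mm and each number of a turn by 180 degrees. A row lasts 1/12 s, in which the tool goes at most 41.7 mm and 7.16 degrees, less where a joint would pass 70% of its speed; a pose out of reach is approached as far as the arm can. A call with a number of a shift or a turn outside -1 to 1 is refused whole. A call with a gripper value outside its range is refused whole. "jaw" is the closure, from 0 (fully open) to 1 (shut), set as the call begins (left out, the last holds). The fingers move at their own pace and stop on an object; the grip force is fixed at half the most. Time passes only in rows, so rows that repeat a pose let the fingers close. It gives the time, the measured TCP pose, the force, the opening and the grip force at its end, in the units of the state.
- ctrl.get_obs(): the state, without advancing time (a new reading comes with each control period).
- ctrl.camera(name): name is "scene" or "top" or "wrist"; returns (picture, depth): 420x560x3 uint8, red, green, blue; 420x560 float32, m along the optical axis (not along the pixel's ray), 0 where there is no reading.
- ctrl.camera_info(name): a dict with "camera_matrix" (3x3 intrinsics, pixels), "D" ([k1, k2, p1, p2, k3] as OpenCV has them; the pictures are not rectified), "R" (3x3) and "t" (3): a world point X has camera coordinates R X + t; the wrist camera has in their place "T_tool_cam" (4x4, takes a point from camera to tool coordinates, whose origin is the TCP and whose axes are the flange's). Camera axes: x right, y down, z forward; pixel columns grow to the right and rows downward; lengths in m; the calibration is good to about 2 mm. A picture is of the moment at which its call begins: read the wrist's pose just before it. camera_info takes no time and is no camera call.
- ctrl.hand_in(): hands the job in; it is judged then, once.
The state is a dict: "time_s": time; "q": joint angles; "dq": joint speeds; "joint_efforts": joint torques, N m; "eef_pos": TCP position; "eef_rot": TCP orientation; "wrist_force": force on the tool from outside, world axes, zero at the start; "torque": the same for the moment, N m; "opening": opening from 0.0 (shut) to 1.0 (fully open); "grasp_force": force on a finger pad.
Only numpy, scipy, OpenCV 4.12 (cv2) and the standard library are available. Lean on these libraries where they do the work, as an engineer would, in place of code of your own. Each camera call takes 0.05 s, during which the arm holds its last target. There are 200 camera calls.

## Working session

There is one attempt and no reset: what is moved stays moved. The work goes in short steps, Python scripts to look and compute and a tool call to move; the robot and the scene stay as the last step left them, time stands still between calls to the robot, and variables do not carry over. Pictures are saved under pics/ and viewed, at most 14 in all, crops included, and the job is handed in when it is done.

Besides the shell and the picture viewer there is one more tool, called as a command line: name --argument value ..., lists and objects as JSON in quotes. drive_tool: Moves the arm, as the interface text tells. Its arguments: {"type":"object","properties":{"plan":{"type":"array"},"jaw":{"type":"number"}},"required":["plan"]}

```bash
mkdir -p pics; python3 - <<'E'
from bench import ctrl
import cv2,numpy as np
o=ctrl.get_obs();print({k:np.round(v,3) for k,v in o.items()})
for n in ["scene","top"]:
    im,d=ctrl.camera(n);cv2.imwrite(f"pics/{n}0.png",im[:,:,::-1]);np.savez(f"{n}0.npz",im=im,d=d)
    i=ctrl.camera_info(n);print(n,{k:np.round(v,4).tolist() for k,v in i.items()})
print(ctrl.camera_info("wrist"))
E
```

```text
{'time_s': np.float64(0.0), 'q': array([ 0.977,  0.182,  1.608,  0.   ,  1.354, -0.206]), 'dq': array([-0.001,  0.001, -0.001, -0.001, -0.002, -0.001]), 'joint_efforts': array([ 1.0000e-03, -4.4487e+01, -3.5133e+01, -0.0000e+00,  9.0000e-03,
        0.0000e+00]), 'eef_pos': array([0.217, 0.532, 0.23 ]), 'eef_rot': array([-0.   ,  0.193,  0.981, -0.001]), 'wrist_force': array([ 0.159, -0.052, -0.173]), 'torque': array([-0.055, -0.044,  0.015]), 'grasp_force': np.float64(0.0), 'opening': np.float64(1.0)}
scene {'camera_matrix': [[403.1919, 0.0, 280.4628], [0.0, 403.1919, 211.4068], [0.0, 0.0, 1.0]], 'D': [-0.1122, 0.0, 0.0, 0.0, 0.0], 'R': [[-0.7951, 0.6064, -0.008], [0.3518, 0.4504, -0.8206], [-0.494, -0.6553, -0.5714]], 't': [0.4794, -0.153, 1.3645]}
top {'camera_matrix': [[399.4897, 0.0, 280.7264], [0.0, 399.4897, 214.3544], [0.0, 0.0, 1.0]], 'D': [-0.0827, 0.0, 0.0, 0.0, 0.0], 'R': [[0.0601, -0.9982, 0.0027], [-0.9767, -0.0594, -0.2062], [0.206, 0.0097, -0.9785]], 't': [-0.0404, 0.6168, 0.9196]}
{'camera_matrix': array([[340.37042586,   0.        , 276.3507576 ],
       [  0.        , 340.37042586, 209.38132031],
       [  0.        ,   0.        ,   1.        ]]), 'D': array([0.00442385, 0.        , 0.        , 0.        , 0.        ]), 'T_tool_cam': array([[-8.10444680e-04, -9.62326126e-01, -2.71896617e-01,
         6.93566850e-02],
       [ 9.99999643e-01, -7.15223567e-04, -4.49310728e-04,
         6.76428017e-04],
       [ 2.37916584e-04, -2.71896884e-01,  9.62326362e-01,
        -1.41317329e-01],
       [ 0.00000000e+00,  0.00000000e+00,  0.00000000e+00,
         1.00000000e+00]])}
```

View pics/top0.png

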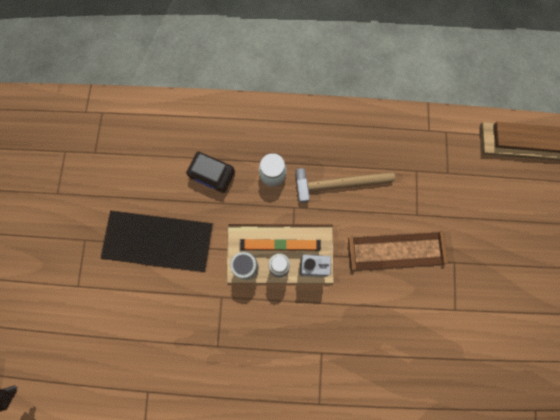

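View pics/scene0.png

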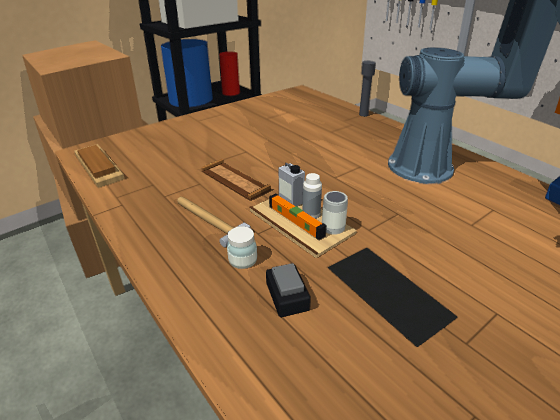

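The top view shows the mat at (157,241), the board at (280,256), and the cradle at (397,251). On the board are the paint at (243,265), spray at (279,264), tin at (316,265), and the level behind them at (280,244). The bystanders lie farther out, around (211–350,175). I'll back-project depth next.

```bash
cat > h.py <<'E'
import numpy as np,cv2
from bench import ctrl
from scipy.spatial.transform import Rotation as Ro
def tool():
    o=ctrl.get_obs();w,x,y,z=o["eef_rot"];return o["eef_pos"],Ro.from_quat([x,y,z,w]).as_matrix()
def cloud(n,d,pose=None):
    i=ctrl.camera_info(n);v,u=np.mgrid[:420,:560]
    p=cv2.undistortPoints(np.c_[u.ravel(),v.ravel()].astype(float)[:,None],np.array(i["camera_matrix"]),np.array(i["D"]))[:,0]
    P=np.c_[p,np.ones(len(p))]*d.reshape(-1,1)
    if "R" in i: W=(P-i["t"])@np.array(i["R"])
    else:
        T=np.array(i["T_tool_cam"]);W=(P@T[:3,:3].T+T[:3,3])@pose[1].T+pose[0]
    return W.reshape(420,560,3)
def rect(W,m):
    r=cv2.minAreaRect(W[m][:,:2].astype(np.float32));return np.round(np.r_[r[0],r[1],r[2]],4)
def move(P,yaw):
    """numbers for a move to world TCP P with tool y at world angle yaw (mod pi)"""
    p,R=tool();s=R.T@(np.array(P)-p)/.4
    cur=np.arctan2(R[1,1],R[0,1]);dy=(yaw-cur+np.pi/2)%np.pi-np.pi/2
    print("shift",s.round(4),"roll",round(-dy/np.pi,4),"rows",int(max(np.abs(s).max()*.4/.0417, abs(np.degrees(dy))/7.16))+1)
E
python3 - <<'E'
from h import *
for n in["top","scene"]:
    z=np.load(n+"0.npz");im=z["im"];W=cloud(n,z["d"]);hsv=cv2.cvtColor(im,cv2.COLOR_RGB2HSV);Z=W[:,:,2];g=im.max(2).astype(int)
    X,Y=W[:,:,0],W[:,:,1];ok=z["d"]>0
    print(n,"table z",np.median(Z[300:330,330:400]) if n=="top" else "")
    if n=="top":
        mm=np.zeros_like(ok);mm[205:275,95:220]=1;print("mat",rect(W,mm&(g<45)),np.median(Z[mm&(g<45)]))
        bm=np.zeros_like(ok);bm[220:290,224:337]=1
        print("board",rect(W,bm&(Z>.007)&(Z<.02)),"z",np.median(Z[bm&(Z>.007)&(Z<.02)]))
        cm=np.zeros_like(ok);cm[228:275,343:450]=1;print("cradle",rect(W,cm&(Z>.005)),rect(W,cm&(Z>.015)))
        c2=cm&(hsv[:,:,1]>0)
    lv=(hsv[:,:,0]>3)&(hsv[:,:,0]<14)&(hsv[:,:,1]>215)&(g>180)&(Z>.03)&(Z<.06)
    print("orange",lv.sum(),rect(W,lv),np.median(Z[lv]))
    for nm,r in dict(paint=(225,250,262,280),spray=(268,250,292,278),tin=(299,250,334,280)).items():
        if n=="top":
            k=np.zeros_like(ok);k[r[1]:r[3],r[0]:r[2]]=1;k&=Z>.085
            print(nm,k.sum(),rect(W,k),"z",np.percentile(Z[k],[5,50,95]).round(3))
E
```

```text
top table z -0.000658953906981449
mat [ 0.5256  0.2133  0.4816  0.1445 80.7264] 0.0037993255892620936
board [ 0.5286 -0.006   0.151   0.2706  3.252 ] z 0.011764413572181859
cradle [ 0.528  -0.2153  0.1167  0.4487 14.4623] [ 0.5287 -0.215   0.1154  0.4492 14.8178]
orange 0 [0. 0. 0. 0. 0.] nan
paint 578 [ 0.4543  0.0539  0.1414  0.0611 36.4112] z [0.099 0.107 0.11 ]
spray 384 [ 4.68600e-01 -3.00000e-04  4.88000e-02  9.75000e-02  7.65008e+01] z [0.108 0.129 0.133]
tin 601 [ 0.4784 -0.0603  0.066   0.1434 28.1996] z [0.108 0.117 0.131]
scene table z 
orange 72 [ 0.5467 -0.0072  0.0249  0.1729  2.9467] 0.03743892393599024
  return _methods._mean(a, axis=axis, dtype=dtype,
  ret = ret.dtype.type(ret / rcount)
```

```bash
cat >> h.py <<'E'
def big(m):
    n,l,s,_=cv2.connectedComponentsWithStats(m.astype(np.uint8));return l==1+np.argmax(s[1:,4])
def circ(W,m):
    c,r=cv2.minEnclosingCircle(W[m][:,:2].astype(np.float32));return np.round([*c,r],4)
E
python3 - <<'E'
from h import *
z=np.load("top0.npz");im=z["im"];W=cloud("top",z["d"]);hsv=cv2.cvtColor(im,cv2.COLOR_RGB2HSV);Z=W[:,:,2];g=im.max(2).astype(int)
def box(x0,y0,x1,y1):
    k=np.zeros(Z.shape,bool);k[y0:y1,x0:x1]=1;return k
print("mat",rect(W,big(box(95,205,220,275)&(g<45))))
cb=box(343,225,450,278)
for lo,hi in((.004,.012),(.014,.03),(.004,.03)):
    print("cradle",rect(W,cb&(Z>lo)&(Z<hi)&(W[:,:,1]>-.5)&(W[:,:,1]<-.12)),(cb&(Z>lo)&(Z<hi)).sum())
    print(" big",rect(W,big(cb&(Z>lo)&(Z<hi))))
lb=big(box(235,236,325,255)&(Z>.038)&(Z<.056));print("level",rect(W,lb),np.median(Z[lb]))
for nm,b,zt,zm in(("paint",(225,248,262,282),.100,.112),("spraycap",(266,248,294,280),.127,.136),("tinbody",(299,248,334,280),.112,.136),):
    k=big(box(*b)&(Z>zt)&(Z<zm));print(nm,k.sum(),circ(W,k),rect(W,k),W[k].mean(0).round(4))
E
```

```text
mat [ 0.526   0.2117  0.4817  0.1352 79.4643]
cradle [ 0.5534 -0.3017  0.1356  0.2501  2.6719] 2728
 big [ 0.5536 -0.3061  0.0867  0.2361  7.1809]
cradle [ 0.5531 -0.3081  0.0822  0.2515  6.7977] 303
 big [ 0.5667 -0.4269  0.0811  0.0123  6.9216]
cradle [ 0.5544 -0.3058  0.1352  0.2591  2.2322] 3078
 big [ 0.5538 -0.308   0.0867  0.2513  7.1809]
level [ 0.547  -0.0044  0.025   0.2003  3.0722] 0.04755511762819051
paint 540 [0.4859 0.0775 0.031 ] [0.4858 0.0771 0.0602 0.0577 3.6882] [0.4859 0.0768 0.1067]
spraycap 200 [ 0.4919 -0.0057  0.0178] [ 0.4918 -0.0055  0.034   0.0337  2.8151] [ 0.4917 -0.0059  0.1313]
tinbody 553 [ 0.4947 -0.0912  0.0375] [ 0.4954 -0.0909  0.0442  0.0655  0.1629] [ 0.4949 -0.0907  0.1192]
```

```bash
python3 - <<'E'
from h import *
z=np.load("top0.npz");im=z["im"];W=cloud("top",z["d"]);g=im.max(2).astype(int)
k=np.zeros(g.shape,bool);k[205:278,95:220]=1;k&=(g<45)&(abs(W[:,:,2]-.004)<.006)
k=big(cv2.morphologyEx(k.astype(np.uint8),cv2.MORPH_OPEN,np.ones((5,5))));print(rect(W,k),k.sum(),W[k].mean(0))
z=np.load("scene0.npz");W=cloud("scene",z["d"]);g=z["im"].max(2).astype(int)
k=np.zeros(g.shape,bool);k[245:345,320:460]=1;k&=(g<45)&(abs(W[:,:,2]-.004)<.01)
k=big(cv2.morphologyEx(k.astype(np.uint8),cv2.MORPH_OPEN,np.ones((3,3))));print(rect(W,k),W[k].mean(0))
# paint: plan hover TCP above paint
move([.486,.077,.23],np.radians(3.2))
E
```

```text
[0.5601 0.3248 0.0134 0.0173 2.0127] 39 [0.55969487 0.3251791  0.00307677]
[ 0.5414  0.3168  0.2782  0.1308 87.0981] [0.54465736 0.33013897 0.00467883]
shift [-1.0523 -0.7986  0.0021] roll 0.3588 rows 11
```

drive_tool --plan '[[[-0.83,-0.29,-0.125,0.36],[-0.83,-0.29,-0.125,0.36],[-0.83,-0.29,-0.125,0.36],[-0.83,-0.29,-0.125,0.36],[-0.83,-0.29,-0.125,0.36],[-0.83,-0.29,-0.125,0.36],[-0.83,-0.29,-0.125,0.36],[-0.83,-0.29,-0.125,0.36],[-0.83,-0.29,-0.125,0.36],[-0.83,-0.29,-0.125,0.36],[-0.83,-0.29,-0.125,0.36],[-0.83,-0.29,-0.125,0.36]]]' --jaw 0

```text
time_s: 1.1
eef_pos: [0.4802, 0.2996, 0.2806]
eef_rot: [-0.001, 0.688, 0.726, -0.001]
wrist_force: [-1.6, 0.7, -0.3]
opening: 1.002
grasp_force: 0.0
```

```bash
python3 - <<'E'
from h import *
ps=tool();im,d=ctrl.camera("wrist");cv2.imwrite("pics/w1.png",im[:,:,::-1]);W=cloud("wrist",d,ps)
k=(im.max(2)<45)&(abs(W[:,:,2]-.004)<.012);k=big(cv2.morphologyEx(k.astype(np.uint8),cv2.MORPH_OPEN,np.ones((5,5))));print(rect(W,k),W[k].mean(0))
print(ps,ctrl.get_obs()["q"].round(2))
move([.486,.077,.23],np.radians(3.2))
E
```

```text
[7.10000e-01 2.40500e-01 7.20000e-03 2.20000e-03 7.33042e+01] [0.71024856 0.24054607 0.01057655]
(array([0.48016068, 0.29960477, 0.28063629]), array([[-5.37327135e-02,  9.98554201e-01, -1.51791530e-03],
       [ 9.98555353e-01,  5.37327306e-02, -2.95842762e-05],
       [ 5.20202308e-05, -1.51731210e-03, -9.99998848e-01]])) [0.35 0.12 1.57 0.   1.45 0.29]
shift [-0.5576 -0.0149  0.1268] roll -0.0004 rows 6
```

View pics/w1.png

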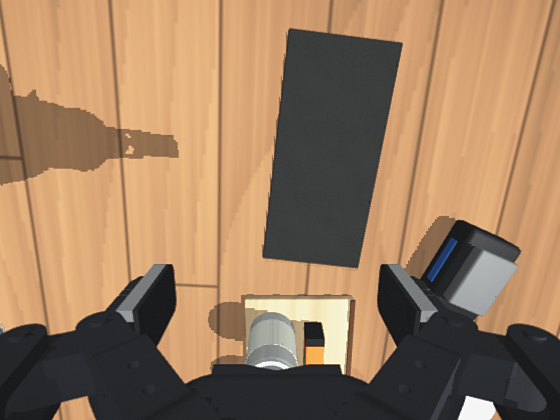

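The wrist view has the whole mat at (333,147), dark grey and brighter than my threshold. The paint tin is at (270,340) and the battery is to the right at (475,270).

```bash
python3 - <<'E'
from h import *
im=cv2.imread("pics/w1.png");_,d=ctrl.camera("wrist");W=cloud("wrist",d,tool())
k=(im.max(2)<80);k[:,:255]=0;k[275:]=0;k[:,408:]=0;k=big(k);print(rect(W,k),W[k].mean(0))
E
```

```text
[ 0.5383  0.3193  0.2784  0.1306 86.3768] [0.5393359  0.33177293 0.00473687]
```

drive_tool --plan '[[[-0.56,-0.015,0.1,0],[-0.56,-0.015,0.1,0],[-0.56,-0.015,0.1,0],[-0.56,-0.015,0.1,0],[-0.56,-0.015,0.1,0],[-0.56,-0.015,0.1,0],[-0.56,-0.015,0.1,0]]]'

```text
time_s: 1.78
eef_pos: [0.4857, 0.073, 0.2403]
eef_rot: [-0.0, 0.689, 0.725, -0.001]
wrist_force: [0.5, -0.2, -0.7]
opening: 1.001
grasp_force: 0.0
```

```bash
python3 - <<'E'
from h import *
ps=tool();im,d=ctrl.camera("wrist");cv2.imwrite("pics/w2.png",im[:,:,::-1]);W=cloud("wrist",d,ps);Z=W[:,:,2];X=W[:,:,0];Y=W[:,:,1]
print(ps[0])
def sel(x,y,r,lo,hi): return (abs(X-x)<r)&(abs(Y-y)<r)&(Z>lo)&(Z<hi)
for n,a in dict(paint=(.486,.077,.045,.095,.115),cap=(.4917,-.0057,.035,.126,.137),tin=(.495,-.091,.045,.112,.122)).items():
    k=sel(*a);print(n,k.sum(),circ(W,big(k)),rect(W,big(k)),np.median(Z[k])) if k.sum()>20 else print(n,k.sum())
move([.486,.077,.058],np.radians(3.2))
E
```

```text
[0.48566935 0.07304326 0.2402721 ]
paint 4048 [0.4854 0.0771 0.031 ] [ 0.4852  0.0777  0.0597  0.0598 46.4642] 0.10608327620033042
cap 1375 [ 0.4909 -0.006   0.0184] [ 4.90700e-01 -5.70000e-03  3.56000e-02  3.55000e-02  6.07465e+01] 0.13057636525566163
tin 885 [ 0.4942 -0.0719  0.0247] [ 0.4944 -0.071   0.0437  0.029   2.6136] 0.1154487140868899
shift [0.0053 0.0009 0.4571] roll -0.0016 rows 5
```

View pics/w2.png

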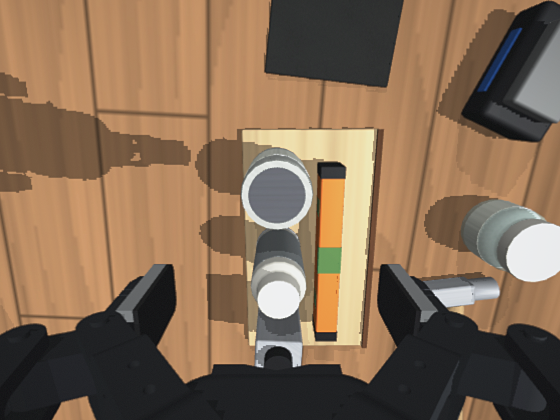

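The second wrist view shows paint at (277,193), the spray cap at (278,298), the tin at (278,350) and the level at (331,250). All agree with the top camera to within about 1 mm. I'll grasp the paint tin now.

drive_tool --plan '[[[0.011,-0.001,0.1,0],[0.011,-0.001,0.2,0],[0.011,-0.001,0.3,0],[0.011,-0.001,0.38,0],[0.011,-0.001,0.43,0],[0.011,-0.001,0.451,0],[0.011,-0.001,0.451,0],[0.011,-0.001,0.451,0]]]'

```text
time_s: 2.5
eef_pos: [0.4865, 0.0809, 0.0617]
eef_rot: [0.0, 0.688, 0.726, 0.0]
wrist_force: [0.6, -0.3, 0.8]
opening: 0.999
grasp_force: 0.0
```

drive_tool --plan '[[[0,0,0,0],[0,0,0,0],[0,0,0,0],[0,0,0,0],[0,0,0,0],[0,0,0,0],[0,0,0,0],[0,0,0,0]]]' --jaw 1

```text
time_s: 3.17
eef_pos: [0.4874, 0.08, 0.0632]
eef_rot: [0.001, 0.688, 0.725, 0.001]
wrist_force: [-1.9, 1.8, 7.2]
opening: 0.709
grasp_force: 64.3
```

drive_tool --plan '[[[0,0,-0.08,0],[0,0,-0.18,0],[0.04,0.01,-0.2,0],[0.12,0.028,-0.2,0],[0.22,0.051,-0.2,0],[0.32,0.074,-0.2,0],[0.42,0.097,-0.2,0],[0.52,0.12,-0.2,0],[0.62,0.143,-0.2,0],[0.71,0.164,-0.2,0],[0.77,0.178,-0.2,0],[0.8,0.185,-0.2,0]]]'

```text
time_s: 4.17
eef_pos: [0.5429, 0.4069, 0.1415]
eef_rot: [-0.0, 0.688, 0.726, 0.001]
wrist_force: [-0.6, -0.4, -3.5]
opening: 0.711
grasp_force: 67.7
```

drive_tool --plan '[[[0,0,0.05,0],[0,0,0.1,0],[0,0,0.14,0],[0,0,0.165,0],[0,0,0.18,0],[0,0,0.19,0],[0,0,0.19,0],[0,0,0.19,0]]]'

```text
time_s: 4.83
eef_pos: [0.5438, 0.4033, 0.0659]
eef_rot: [0.0, 0.689, 0.725, 0.001]
wrist_force: [0.9, -0.4, -3.0]
opening: 0.705
grasp_force: 67.7
```

drive_tool --plan '[[[0,0,0.006,0],[0,0,0.012,0],[0,0,0.018,0],[0,0,0.023,0],[0,0,0.025,0],[0,0,0.026,0],[0,0,0.026,0]]]'

```text
time_s: 5.42
eef_pos: [0.5432, 0.4033, 0.0553]
eef_rot: [0.0, 0.688, 0.725, 0.0]
wrist_force: [-2.6, -2.6, 4.8]
opening: 0.714
grasp_force: 68.4
```

drive_tool --plan '[[[0,0,0,0],[0,0,0,0],[0,0,0,0],[0,0,0,0],[0,0,0,0],[0,0,-0.05,0],[0,0,-0.14,0],[0,0,-0.24,0],[0,0,-0.34,0],[0,0,-0.42,0],[0,0,-0.46,0],[0,0,-0.46,0]]]' --jaw 0

```text
time_s: 6.42
eef_pos: [0.5457, 0.4045, 0.245]
eef_rot: [0.002, 0.688, 0.725, 0.005]
wrist_force: [-0.0, 0.5, 0.5]
opening: 1.002
grasp_force: 0.0
```

```bash
python3 - <<'E'
from h import *
move([.491,-.006,.24],np.radians(3.2))
E
```

```text
shift [-1.0178 -0.19    0.0065] roll -0.0012 rows 10
```

drive_tool --plan '[[[-1,-0.19,0,0],[-1,-0.19,0,0],[-1,-0.19,0,0],[-1,-0.19,0,0],[-1,-0.19,0,0],[-1,-0.19,0,0],[-1,-0.19,0,0],[-1,-0.19,0,0],[-1,-0.19,0,0],[-1,-0.19,0,0],[-1,-0.19,0,0],[-1,-0.19,0,0]]]'

```text
time_s: 7.42
eef_pos: [0.4874, -0.0017, 0.2373]
eef_rot: [-0.001, 0.69, 0.724, -0.0]
wrist_force: [-0.4, 0.9, -0.9]
opening: 1.001
grasp_force: 0.0
```

```bash
cat >> h.py <<'E'
def look(n,x,y,r,lo,hi,save=None,mv=None):
    ps=tool();im,d=ctrl.camera("wrist");W=cloud("wrist",d,ps);Z=W[:,:,2]
    if save: cv2.imwrite(f"pics/{save}.png",im[:,:,::-1])
    k=(abs(W[:,:,0]-x)<r)&(abs(W[:,:,1]-y)<r)&(Z>lo)&(Z<hi)
    if k.sum()>20: k=big(k);print(n,k.sum(),circ(W,k),rect(W,k),np.median(Z[k]).round(4))
    else: print(n,"none",k.sum())
    return W,im
E
python3 - <<'E'
from h import *
look("cap",.4917,-.0057,.035,.126,.137)
look("tin",.495,-.09,.045,.112,.122)
look("tin+cap",.495,-.09,.045,.112,.134)
print(tool()[0]);move([.4908,-.0058,.069],np.radians(3.2))
E
```

```text
cap 1697 [ 0.4907 -0.0057  0.0183] [ 0.4908 -0.0059  0.0353  0.0353  2.7137] 0.1306
tin 2438 [ 0.4936 -0.0906  0.0383] [ 0.4942 -0.0906  0.0441  0.0664  0.0846] 0.1156
tin+cap 3346 [ 0.4942 -0.0903  0.038 ] [ 0.4942 -0.0907  0.044   0.0667  0.24  ] 0.1159
[0.48785641 0.00069166 0.2377673 ]
shift [-0.0169  0.0069  0.4219] roll -0.0009 rows 5
```

drive_tool --plan '[[[-0.015,0.007,0.08,0],[-0.015,0.007,0.18,0],[-0.015,0.007,0.28,0],[-0.015,0.007,0.36,0],[-0.015,0.007,0.41,0],[-0.015,0.007,0.422,0],[-0.015,0.007,0.422,0],[-0.015,0.007,0.422,0],[-0.015,0.007,0.422,0]]]'

```text
time_s: 8.32
eef_pos: [0.4928, -0.0059, 0.0715]
eef_rot: [0.001, 0.688, 0.726, 0.001]
wrist_force: [0.4, -0.1, 0.5]
opening: 1.005
grasp_force: 0.0
```

drive_tool --plan '[[[0,0,0,0],[0,0,0,0],[0,0,0,0],[0,0,0,0],[0,0,0,0],[0,0,0,0],[0,0,0,0],[0,0,0,0],[0,0,0,0]]]' --jaw 1

```text
time_s: 9.07
eef_pos: [0.4918, -0.0063, 0.071]
eef_rot: [0.001, 0.689, 0.725, 0.0]
wrist_force: [-2.6, 1.6, 8.1]
opening: 0.57
grasp_force: 61.0
```

drive_tool --plan '[[[0,0,-0.08,0],[0,0,-0.18,0],[0.04,0.008,-0.2,0],[0.12,0.024,-0.2,0],[0.22,0.044,-0.2,0],[0.32,0.065,-0.2,0],[0.42,0.085,-0.2,0],[0.52,0.105,-0.2,0],[0.62,0.125,-0.2,0],[0.71,0.143,-0.2,0],[0.77,0.155,-0.2,0],[0.8,0.162,-0.2,0]]]'

```text
time_s: 10.07
eef_pos: [0.5388, 0.3201, 0.1495]
eef_rot: [-0.0, 0.687, 0.726, 0.0]
wrist_force: [0.4, -0.6, -1.8]
opening: 0.569
grasp_force: 63.1
```

drive_tool --plan '[[[0,0,0.05,0],[0,0,0.1,0],[0,0,0.14,0],[0,0,0.17,0],[0,0,0.19,0],[0,0,0.2,0],[0,0,0.206,0],[0,0,0.212,0],[0,0,0.216,0],[0,0,0.216,0],[0,0,0.216,0]]]'

```text
time_s: 10.98
eef_pos: [0.5397, 0.317, 0.0639]
eef_rot: [0.0, 0.688, 0.725, 0.0]
wrist_force: [0.5, 0.3, -2.1]
opening: 0.57
grasp_force: 63.1
```

Not in contact yet, so a little lower.

drive_tool --plan '[[[0,0,0.002,0],[0,0,0.004,0],[0,0,0.006,0],[0,0,0.006,0]]]'

```text
time_s: 11.32
eef_pos: [0.5398, 0.3172, 0.063]
eef_rot: [0.0, 0.688, 0.725, 0.001]
wrist_force: [-5.4, -0.6, 10.5]
opening: 0.57
grasp_force: 64.2
```

drive_tool --plan '[[[0,0,0,0],[0,0,0,0],[0,0,0,0],[0,0,0,0],[0,0,0,0],[0,0,-0.05,0],[0,0,-0.14,0],[0,0,-0.24,0],[0,0,-0.34,0],[0,0,-0.42,0],[0,0,-0.44,0],[0,0,-0.44,0]]]' --jaw 0

```text
time_s: 12.32
eef_pos: [0.5412, 0.3176, 0.241]
eef_rot: [0.002, 0.688, 0.725, 0.003]
wrist_force: [-0.1, -0.0, -0.4]
opening: 0.998
grasp_force: 0.0
```

drive_tool --plan '[[[-1,-0.17,0,0],[-1,-0.17,0,0],[-1,-0.17,0,0],[-1,-0.17,0,0],[-1,-0.17,0,0],[-1,-0.17,0,0],[-1,-0.17,0,0],[-1,-0.17,0,0],[-1,-0.17,0,0],[-1,-0.17,0,0],[-1,-0.17,0,0],[-1,-0.17,0,0]]]'

```text
time_s: 13.32
eef_pos: [0.4909, -0.0872, 0.2347]
eef_rot: [-0.002, 0.69, 0.724, -0.001]
wrist_force: [-0.6, 0.6, -0.4]
opening: 1.0
grasp_force: 0.0
```

```bash
python3 - <<'E'
from h import *
W,im=look("tin",.495,-.09,.045,.112,.122,"w3")
Z=W[:,:,2];k=(abs(W[:,:,0]-.546)<.04)&(abs(W[:,:,1])<.13)&(Z>.04)&(Z<.053);print("level",rect(W,big(k)),np.median(Z[k]))
print(tool()[0]);move([.4942,-.0907,.069],np.radians(2))
E
```

```text
tin 3199 [ 0.4941 -0.0907  0.038 ] [ 0.4943 -0.0907  0.044   0.0655  0.3254] 0.1156
level [ 0.5459 -0.013   0.0248  0.1844  2.86  ] 0.04674093268184329
[ 0.49118842 -0.08601212  0.23495147]
shift [-0.0129  0.0081  0.4148] roll 0.0049 rows 4
```

View pics/w3.png

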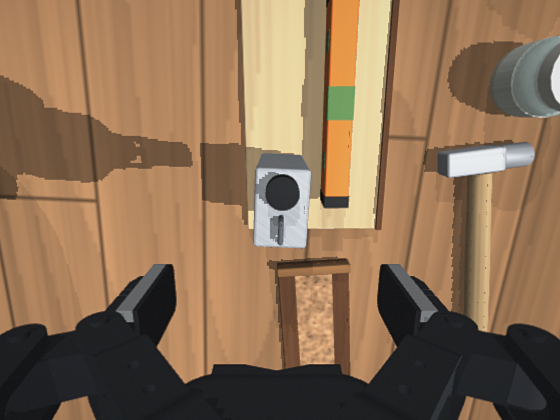

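The tin at (282,200) is rotated by about 0.3°. The level at (340,100) hasn't moved.

drive_tool --plan '[[[-0.012,0.008,0.08,0.014],[-0.012,0.008,0.18,0.014],[-0.012,0.008,0.28,0.014],[-0.012,0.008,0.36,0.014],[-0.012,0.008,0.4,0.014],[-0.012,0.008,0.415,0.014],[-0.012,0.008,0.415,0.014],[-0.012,0.008,0.415,0.014],[-0.012,0.008,0.415,0.014]]]'

```text
time_s: 14.12
eef_pos: [0.4969, -0.0907, 0.0724]
eef_rot: [0.001, 0.704, 0.71, 0.001]
wrist_force: [0.4, 0.4, 0.5]
opening: 1.0
grasp_force: 0.0
```

drive_tool --plan '[[[0,0,0,0],[0,0,0,0],[0,0,0,0],[0,0,0,0],[0,0,0,0],[0,0,0,0],[0,0,0,0],[0,0,0,0],[0,0,0,0]]]' --jaw 1

```text
time_s: 14.87
eef_pos: [0.4961, -0.091, 0.0717]
eef_rot: [0.001, 0.704, 0.71, 0.0]
wrist_force: [-1.5, 0.2, 7.0]
opening: 0.508
grasp_force: 60.2
```

drive_tool --plan '[[[0,0,-0.08,0],[0,0,-0.18,0],[0.04,0.005,-0.2,0],[0.12,0.015,-0.2,0],[0.22,0.027,-0.2,0],[0.32,0.04,-0.2,0],[0.42,0.052,-0.2,0],[0.52,0.065,-0.2,0],[0.62,0.078,-0.2,0],[0.71,0.09,-0.2,0],[0.77,0.098,-0.2,0],[0.81,0.102,-0.2,0]]]'

```text
time_s: 15.87
eef_pos: [0.5332, 0.2364, 0.1503]
eef_rot: [-0.0, 0.703, 0.711, -0.0]
wrist_force: [-0.4, -0.5, -2.9]
opening: 0.513
grasp_force: 62.2
```

drive_tool --plan '[[[0,0,0.05,0],[0,0,0.1,0],[0,0,0.14,0],[0,0,0.17,0],[0,0,0.19,0],[0,0,0.2,0],[0,0,0.206,0],[0,0,0.212,0],[0,0,0.217,0],[0,0,0.22,0],[0,0,0.22,0]]]'

```text
time_s: 16.78
eef_pos: [0.5344, 0.2337, 0.0638]
eef_rot: [0.0, 0.704, 0.71, 0.001]
wrist_force: [-0.9, -0.3, 1.9]
opening: 0.512
grasp_force: 62.4
```

drive_tool --plan '[[[0,0,0.002,0],[0,0,0.002,0],[0,0,0.002,0],[0,0,0.002,0],[0,0,0.002,0],[0,0,-0.05,0],[0,0,-0.14,0],[0,0,-0.24,0],[0,0,-0.34,0],[0,0,-0.42,0],[0,0,-0.44,0],[0,0,-0.44,0]]]' --jaw 0

```text
time_s: 17.78
eef_pos: [0.5358, 0.234, 0.2429]
eef_rot: [0.002, 0.704, 0.71, 0.003]
wrist_force: [1.0, 0.3, 0.4]
opening: 0.997
grasp_force: 0.0
```

drive_tool --plan '[[[-0.59,0.025,0,-0.014],[-0.59,0.025,0,-0.014],[-0.59,0.025,0,-0.014],[-0.59,0.025,0,-0.014],[-0.59,0.025,0,-0.014],[-0.59,0.025,0,-0.014],[-0.59,0.025,0,-0.014],[-0.59,0.025,0,-0.014],[-0.59,0.025,0,-0.014]]]'

```text
time_s: 18.53
eef_pos: [0.5448, -0.0019, 0.2371]
eef_rot: [-0.001, 0.689, 0.725, -0.001]
wrist_force: [-0.2, -0.6, -0.3]
opening: 0.996
grasp_force: 0.0
```

```bash
python3 - <<'E'
from h import *
im,d=ctrl.camera("top");cv2.imwrite("pics/top1.png",cv2.resize(im[150:300,90:460,::-1],None,fx=2,fy=2))
W,im=look("lvl",.546,-.0044,.11,.04,.053)
hsv=cv2.cvtColor(im,cv2.COLOR_RGB2HSV);k=big((hsv[:,:,0]>40)&(hsv[:,:,0]<85)&(hsv[:,:,1]>80)&(W[:,:,2]>.03));print("vial",rect(W,k))
print(tool()[0]);move([.546,-.0044,.020],np.radians(2.9))
E
```

```text
lvl 4767 [ 0.5457 -0.0055  0.1006] [ 0.5455 -0.0056  0.0244  0.1999  2.7691] 0.0468
vial [0.5444 0.0242 0.0232 0.0884 2.5206]
[ 0.5451913  -0.00106177  0.23788584]
shift [-0.0089  0.0024  0.5447] roll 0.0009 rows 6
```

View pics/top1.png

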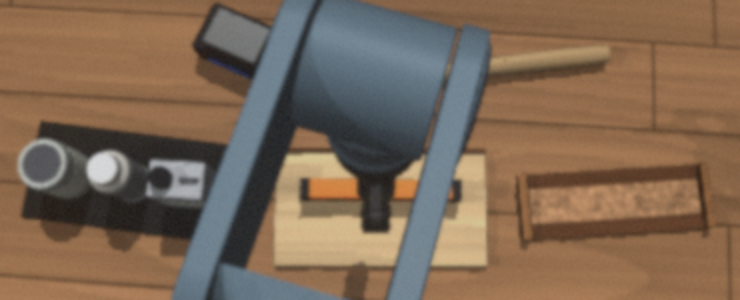

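All three stand upright on the mat at the left of the picture, and the level is still on the board under the arm at (380,188).

drive_tool --plan '[[[-0.01,0.001,0.1,0],[-0.01,0.001,0.2,0],[-0.01,0.001,0.3,0],[-0.01,0.001,0.4,0],[-0.01,0.001,0.48,0],[-0.01,0.001,0.53,0],[-0.01,0.001,0.545,0],[-0.01,0.001,0.545,0],[-0.01,0.001,0.545,0],[-0.01,0.001,0.545,0]]]'

```text
time_s: 19.47
eef_pos: [0.548, -0.0062, 0.0228]
eef_rot: [0.001, 0.688, 0.726, 0.001]
wrist_force: [-0.4, 0.5, 0.9]
opening: 1.002
grasp_force: 0.0
```

drive_tool --plan '[[[0,0,0,0],[0,0,0,0],[0,0,0,0],[0,0,0,0],[0,0,0,0],[0,0,0,0],[0,0,0,0],[0,0,0,0],[0,0,0,0],[0,0,0,0],[0,0,0,0],[0,0,0,0]]]' --jaw 1

```text
time_s: 20.47
eef_pos: [0.5468, -0.0065, 0.0214]
eef_rot: [0.0, 0.689, 0.725, 0.0]
wrist_force: [-0.5, -0.5, 4.8]
opening: 0.272
grasp_force: 60.7
```

drive_tool --plan '[[[0,0,-0.08,0],[0,0,-0.18,0],[-0.04,-0.001,-0.2,-0.024],[-0.12,-0.003,-0.2,-0.024],[-0.21,-0.006,-0.2,-0.024],[-0.3,-0.009,-0.2,-0.024],[-0.4,-0.012,-0.2,-0.024],[-0.5,-0.014,-0.2,-0.024],[-0.6,-0.017,-0.2,-0.024],[-0.68,-0.019,-0.2,-0.024],[-0.73,-0.02,-0.2,-0.024],[-0.758,-0.021,-0.2,-0.024]]]'

```text
time_s: 21.47
eef_pos: [0.5527, -0.3123, 0.0999]
eef_rot: [-0.0, 0.662, 0.75, -0.0]
wrist_force: [0.3, 0.9, -2.7]
opening: 0.267
grasp_force: 60.0
```

drive_tool --plan '[[[0,0,0,0],[0,0,0,0],[0,0,0.03,0],[0,0,0.06,0],[0,0,0.06,0]]]'

```text
time_s: 21.88
eef_pos: [0.5519, -0.3063, 0.073]
eef_rot: [-0.003, 0.66, 0.751, -0.0]
wrist_force: [-0.2, 1.4, -3.1]
opening: 0.269
grasp_force: 59.9
```

```bash
python3 - <<'E'
from h import *
ps=tool();im,d=ctrl.camera("wrist");cv2.imwrite("pics/w4.png",im[:,:,::-1]);W=cloud("wrist",d,ps);print(ps)
Z=W[:,:,2]
k=(abs(W[:,:,0]-.553)<.06)&(abs(W[:,:,1]+.19)<.03)&(Z>.014)&(Z<.03);print("stop",rect(W,big(k)))
move([.554,-.3095,.0175],np.radians(7.2))
E
```

```text
(array([ 0.55192077, -0.30634353,  0.07299061]), array([[-0.12881464,  0.99165748, -0.00471403],
       [ 0.99165763,  0.1288342 ,  0.00410998],
       [ 0.00468302, -0.00414528, -0.99998044]]))
stop [ 0.5687 -0.1864  0.0228  0.0114  5.1699]
shift [-0.0076  0.0039  0.1414] roll 0.0011 rows 2
```

View pics/w4.png

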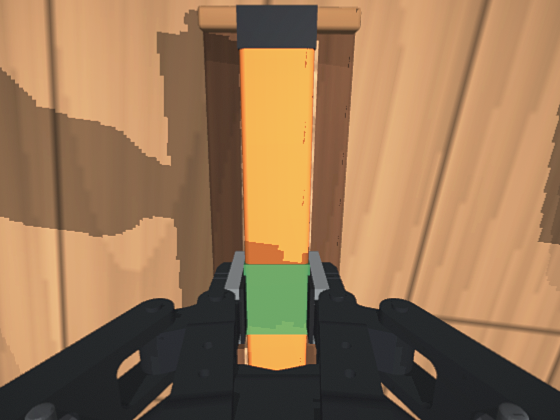

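The level is centred over the cradle and parallel to it, with the far stop at (280,18). Lowering now.

drive_tool --plan '[[[-0.004,0.004,0.03,0],[-0.007,0.004,0.07,0],[-0.007,0.004,0.1,0],[-0.007,0.004,0.115,0],[-0.007,0.004,0.123,0],[-0.007,0.004,0.13,0],[-0.007,0.004,0.135,0],[-0.007,0.004,0.139,0],[-0.007,0.004,0.139,0],[-0.007,0.004,0.139,0]]]'

```text
time_s: 22.77
eef_pos: [0.5559, -0.3124, 0.0218]
eef_rot: [0.0, 0.661, 0.751, 0.0]
wrist_force: [0.8, -0.2, -2.3]
opening: 0.272
grasp_force: 59.9
```

drive_tool --plan '[[[0.007,-0.004,0.003,0],[0.007,-0.004,0.006,0],[0.007,-0.004,0.009,0],[0.007,-0.004,0.011,0],[0.007,-0.004,0.012,0],[0.007,-0.004,0.012,0]]]'

```text
time_s: 23.27
eef_pos: [0.5538, -0.3095, 0.0174]
eef_rot: [-0.0, 0.661, 0.751, -0.0]
wrist_force: [-2.6, 3.3, 5.2]
opening: 0.267
grasp_force: 61.0
```

drive_tool --plan '[[[0,0,0,0],[0,0,0,0],[0,0,0,0],[0,0,0,0],[0,0,0,0],[0,0,0,0],[0,0,-0.06,0],[0,0,-0.16,0],[0,0,-0.26,0],[0,0,-0.36,0],[0,0,-0.46,0],[0,0,-0.54,0]]]' --jaw 0

```text
time_s: 24.27
eef_pos: [0.5542, -0.3099, 0.2362]
eef_rot: [0.002, 0.661, 0.751, 0.0]
wrist_force: [0.5, -0.5, -0.1]
opening: 1.002
grasp_force: 0.0
```

```bash
python3 - <<'E'
from h import *
W,im=look("lvl",.553,-.31,.11,.034,.05,"w5")
Z=W[:,:,2];hsv=cv2.cvtColor(im,cv2.COLOR_RGB2HSV)
k=(abs(W[:,:,0]-.553)<.09)&(abs(W[:,:,1]+.309)<.15)&(Z>.003)&(Z<.025);print("cradle",rect(W,k))
print(tool()[0]);move([.534,.1,.24],np.radians(0.5));move([.534,.234,.24],np.radians(.5))
E
```

```text
lvl 4777 [ 0.5534 -0.3085  0.1003] [ 0.5537 -0.3084  0.0243  0.1994  7.2576] 0.0428
cradle [ 0.5517 -0.3083  0.0852  0.2501  6.7173]
[ 0.55674727 -0.31192024  0.24361468]
shift [ 1.0287e+00  7.4700e-02 -5.0000e-04] roll 0.0379 rows 10
shift [ 1.361   0.1174 -0.0034] roll 0.0379 rows 14
```

View pics/w5.png

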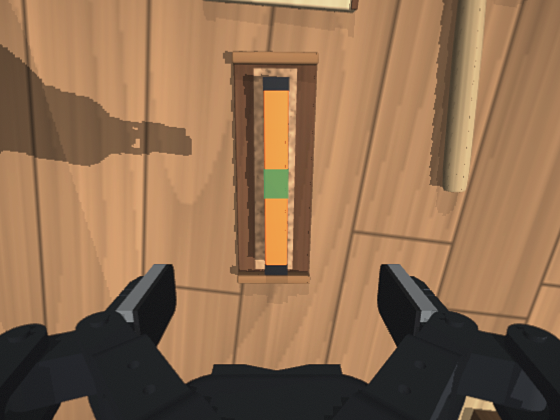

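The level lies in the cradle within 2 mm and 0.6°. Going back for the tin.

drive_tool --plan '[[[0.95,0.082,0,0.038],[0.95,0.082,0,0.038],[0.95,0.082,0,0.038],[0.95,0.082,0,0.038],[0.95,0.082,0,0.038],[0.95,0.082,0,0.038],[0.95,0.082,0,0.038],[0.95,0.082,0,0.038],[0.95,0.082,0,0.038],[0.95,0.082,0,0.038],[0.95,0.082,0,0.038],[0.95,0.082,0,0.038]]]'

```text
time_s: 25.32
eef_pos: [0.5379, 0.0715, 0.2323]
eef_rot: [0.0, 0.704, 0.71, -0.0]
wrist_force: [0.4, -0.5, -0.4]
opening: 0.999
grasp_force: 0.0
```

```bash
python3 - <<'E'
from h import *
W,im=look("tin",.534,.234,.045,.1,.115)
print(tool()[0]);move([.534,.234,.24],np.radians(.5))
E
```

```text
tin 1652 [0.5336 0.2103 0.0228] [5.33500e-01 2.08400e-01 1.66000e-02 4.39000e-02 8.97878e+01] 0.1076
[0.53805013 0.0706269  0.23231895]
shift [ 0.4085 -0.0069 -0.0195] roll -0.0002 rows 4
```

drive_tool --plan '[[[0.1,-0.002,0,0],[0.2,-0.004,0,0],[0.3,-0.006,0,0],[0.38,-0.007,0,0],[0.408,-0.007,0,0],[0.408,-0.007,0.08,0],[0.408,-0.007,0.18,0],[0.408,-0.007,0.28,0],[0.408,-0.007,0.36,0],[0.408,-0.007,0.41,0],[0.408,-0.007,0.422,0],[0.408,-0.007,0.422,0]]]'

```text
time_s: 26.37
eef_pos: [0.5332, 0.2326, 0.0619]
eef_rot: [-0.001, 0.705, 0.709, -0.002]
wrist_force: [0.4, -0.4, 0.1]
opening: 0.998
grasp_force: 0.0
```

drive_tool --plan '[[[0,0,0,0],[0,0,0,0],[0,0,0,0],[0,0,0,0],[0,0,0,0],[0,0,0,0],[0,0,0,0],[0,0,0,0],[0,0,0,0]]]' --jaw 1

```text
time_s: 27.12
eef_pos: [0.5352, 0.2348, 0.0657]
eef_rot: [0.001, 0.704, 0.71, 0.001]
wrist_force: [-1.3, -1.5, 7.0]
opening: 0.506
grasp_force: 60.7
```

drive_tool --plan '[[[0,0,-0.08,0],[0,0,-0.18,0],[-0.04,-0.005,-0.2,0],[-0.12,-0.016,-0.2,0],[-0.22,-0.029,-0.2,0],[-0.32,-0.042,-0.2,0],[-0.42,-0.055,-0.2,0],[-0.52,-0.068,-0.2,0],[-0.62,-0.081,-0.2,0],[-0.71,-0.093,-0.2,0],[-0.77,-0.101,-0.2,0],[-0.811,-0.106,-0.2,0]]]'

```text
time_s: 28.12
eef_pos: [0.4935, -0.0927, 0.1441]
eef_rot: [0.001, 0.705, 0.709, -0.0]
wrist_force: [0.1, 0.1, -2.7]
opening: 0.51
grasp_force: 62.1
```

drive_tool --plan '[[[0,0,0,0],[0,0,0.05,0],[0,0,0.09,0],[0,0,0.12,0],[0,0,0.14,0],[0,0,0.15,0],[0,0,0.156,0],[0,0,0.162,0],[0,0,0.166,0],[0,0,0.168,0],[0,0,0.168,0],[0,0,0.168,0]]]'

```text
time_s: 29.12
eef_pos: [0.4943, -0.0902, 0.0769]
eef_rot: [0.0, 0.704, 0.71, 0.0]
wrist_force: [0.7, 0.5, -0.9]
opening: 0.507
grasp_force: 62.2
```

drive_tool --plan '[[[0,0.002,0.003,0],[0,0.002,0.006,0],[0,0.002,0.008,0],[0,0.002,0.01,0],[0,0.002,0.01,0]]]'

```text
time_s: 29.53
eef_pos: [0.4951, -0.0902, 0.0737]
eef_rot: [0.0, 0.704, 0.71, -0.0]
wrist_force: [-4.2, 1.2, 10.5]
opening: 0.508
grasp_force: 63.4
```

drive_tool --plan '[[[0,0,0,0],[0,0,0,0],[0,0,0,0],[0,0,0,0],[0,0,0,0],[0,0,-0.05,0],[0,0,-0.14,0],[0,0,-0.24,0],[0,0,-0.34,0],[0,0,-0.41,0],[0,0,-0.43,0],[0,0,-0.43,0]]]' --jaw 0

```text
time_s: 30.53
eef_pos: [0.4965, -0.0907, 0.2475]
eef_rot: [0.003, 0.704, 0.71, 0.001]
wrist_force: [0.3, -0.1, 0.2]
opening: 1.0
grasp_force: 0.0
```

```bash
python3 - <<'E'
from h import *
look("tin",.495,-.09,.045,.112,.122)
E
```

```text
tin 2986 [ 0.4937 -0.0913  0.0382] [ 0.4937 -0.0914  0.044   0.066   0.4036] 0.1156
```

drive_tool --plan '[[[1,0.12,0,-0.014],[1,0.12,0,-0.014],[1,0.12,0,-0.014],[1,0.12,0,-0.014],[1,0.12,0,-0.014],[1,0.12,0,-0.014],[1,0.12,0,-0.014],[1,0.12,0,-0.014],[1,0.12,0,-0.014],[1,0.12,0,-0.014],[1,0.12,0,-0.014],[1,0.12,0,-0.014]]]'

```text
time_s: 31.58
eef_pos: [0.5379, 0.3114, 0.2408]
eef_rot: [-0.001, 0.687, 0.726, -0.002]
wrist_force: [0.3, -1.0, 0.4]
opening: 0.999
grasp_force: 0.0
```

```bash
python3 - <<'E'
from h import *
look("cap",.539,.317,.035,.118,.13)
print(tool()[0]);move([.5398,.3172,.063],np.radians(3))
E
```

```text
cap 1606 [0.539  0.3174 0.0183] [0.5389 0.3177 0.0349 0.0353 3.2153] 0.1227
[0.53822964 0.31020591 0.24137825]
shift [0.018  0.0069 0.4459] roll 0.0003 rows 5
```

drive_tool --plan '[[[0.014,0.003,0.08,0],[0.014,0.003,0.18,0],[0.014,0.003,0.28,0],[0.014,0.003,0.36,0],[0.014,0.003,0.42,0],[0.014,0.003,0.44,0],[0.014,0.003,0.446,0],[0.014,0.003,0.446,0],[0.014,0.003,0.446,0]]]'

```text
time_s: 32.38
eef_pos: [0.5419, 0.3159, 0.0679]
eef_rot: [0.001, 0.689, 0.725, 0.001]
wrist_force: [0.4, 0.4, 0.9]
opening: 1.001
grasp_force: 0.0
```

drive_tool --plan '[[[0,0,0,0],[0,0,0,0],[0,0,0,0],[0,0,0,0],[0,0,0,0],[0,0,0,0],[0,0,0,0],[0,0,0,0],[0,0,0,0]]]' --jaw 1

```text
time_s: 33.13
eef_pos: [0.541, 0.3165, 0.0678]
eef_rot: [0.0, 0.688, 0.725, 0.001]
wrist_force: [-3.3, 0.3, 6.5]
opening: 0.571
grasp_force: 61.2
```

drive_tool --plan '[[[0,0,-0.08,0],[0,0,-0.18,0],[-0.04,-0.008,-0.2,0],[-0.12,-0.025,-0.2,0],[-0.22,-0.045,-0.2,0],[-0.32,-0.066,-0.2,0],[-0.42,-0.087,-0.2,0],[-0.52,-0.107,-0.2,0],[-0.62,-0.128,-0.2,0],[-0.71,-0.146,-0.2,0],[-0.77,-0.159,-0.2,0],[-0.8,-0.165,-0.2,0]]]'

```text
time_s: 34.13
eef_pos: [0.4907, -0.01, 0.1464]
eef_rot: [0.0, 0.689, 0.724, -0.0]
wrist_force: [-0.5, -0.1, -1.9]
opening: 0.571
grasp_force: 62.9
```

drive_tool --plan '[[[0,0,0,0],[0,0,0.05,0],[0,0,0.09,0],[0,0,0.12,0],[0,0,0.14,0],[0,0,0.15,0],[0,0,0.156,0],[0,0,0.162,0],[0,0,0.166,0],[0,0,0.168,0],[0,0,0.168,0],[0,0,0.168,0]]]'

```text
time_s: 35.13
eef_pos: [0.4915, -0.0071, 0.0792]
eef_rot: [0.0, 0.688, 0.725, 0.0]
wrist_force: [-0.1, 0.0, -2.2]
opening: 0.573
grasp_force: 63.0
```

drive_tool --plan '[[[0.001,0,0.003,0],[0.001,0,0.006,0],[0.001,0,0.008,0],[0.001,0,0.01,0],[0.001,0,0.011,0],[0.001,0,0.011,0]]]'

```text
time_s: 35.63
eef_pos: [0.4914, -0.0068, 0.0758]
eef_rot: [0.0, 0.688, 0.725, -0.0]
wrist_force: [-5.9, 0.2, 11.8]
opening: 0.567
grasp_force: 64.4
```

drive_tool --plan '[[[0,0,0,0],[0,0,0,0],[0,0,0,0],[0,0,0,0],[0,0,0,0],[0,0,-0.05,0],[0,0,-0.14,0],[0,0,-0.24,0],[0,0,-0.34,0],[0,0,-0.41,0],[0,0,-0.43,0],[0,0,-0.43,0]]]' --jaw 0

```text
time_s: 36.63
eef_pos: [0.4929, -0.007, 0.2495]
eef_rot: [0.003, 0.688, 0.725, 0.001]
wrist_force: [0.9, 0.3, 0.5]
opening: 1.002
grasp_force: 0.0
```

```bash
python3 - <<'E'
from h import *
look("cap",.4917,-.0057,.035,.126,.137)
E
```

```text
cap 1578 [ 0.4892 -0.0056  0.0183] [ 0.4891 -0.0053  0.0351  0.0355  3.0398] 0.1306
```

drive_tool --plan '[[[1,0.18,0,0],[1,0.18,0,0],[1,0.18,0,0],[1,0.18,0,0],[1,0.18,0,0],[1,0.18,0,0],[1,0.18,0,0],[1,0.18,0,0],[1,0.18,0,0],[1,0.18,0,0],[1,0.18,0,0],[1,0.18,0,0]]]'

```text
time_s: 37.68
eef_pos: [0.5406, 0.3976, 0.2423]
eef_rot: [-0.001, 0.687, 0.726, -0.003]
wrist_force: [-0.5, -0.3, -0.6]
opening: 1.004
grasp_force: 0.0
```

```bash
python3 - <<'E'
from h import *
look("paint",.543,.401,.045,.087,.108)
print(tool()[0]);move([.5432,.4033,.056],np.radians(3))
E
```

```text
paint 3789 [0.5432 0.4002 0.0309] [ 0.5432  0.401   0.0598  0.0599 51.0135] 0.0981
[0.54097212 0.39630071 0.2429554 ]
shift [0.0184 0.0087 0.4673] roll 0.0003 rows 5
```

drive_tool --plan '[[[0.014,0.006,0.08,0],[0.014,0.006,0.18,0],[0.014,0.006,0.28,0],[0.014,0.006,0.37,0],[0.014,0.006,0.43,0],[0.014,0.006,0.46,0],[0.014,0.006,0.467,0],[0.014,0.006,0.467,0],[0.014,0.006,0.467,0]]]'

```text
time_s: 38.48
eef_pos: [0.5459, 0.4024, 0.0617]
eef_rot: [0.001, 0.689, 0.725, 0.001]
wrist_force: [-0.2, -0.9, 0.5]
opening: 0.999
grasp_force: 0.0
```

drive_tool --plan '[[[0,0,0,0],[0,0,0,0],[0,0,0,0],[0,0,0,0],[0,0,0,0],[0,0,0,0],[0,0,0,0],[0,0,0,0],[0,0,0,0]]]' --jaw 1

```text
time_s: 39.23
eef_pos: [0.5455, 0.4031, 0.0624]
eef_rot: [0.001, 0.688, 0.725, 0.002]
wrist_force: [-2.2, -1.5, 6.6]
opening: 0.706
grasp_force: 65.3
```

drive_tool --plan '[[[0,0,-0.08,0],[0,0,-0.18,0],[-0.04,-0.009,-0.2,0],[-0.12,-0.028,-0.2,0],[-0.22,-0.052,-0.2,0],[-0.32,-0.076,-0.2,0],[-0.42,-0.099,-0.2,0],[-0.52,-0.123,-0.2,0],[-0.62,-0.146,-0.2,0],[-0.71,-0.168,-0.2,0],[-0.77,-0.182,-0.2,0],[-0.8,-0.189,-0.2,0]]]'

```text
time_s: 40.23
eef_pos: [0.4849, 0.0759, 0.1401]
eef_rot: [0.0, 0.689, 0.724, -0.0]
wrist_force: [0.3, 0.5, -3.4]
opening: 0.706
grasp_force: 67.2
```

drive_tool --plan '[[[0,0,0,0],[0,0,0.05,0],[0,0,0.09,0],[0,0,0.12,0],[0,0,0.14,0],[0,0,0.15,0],[0,0,0.156,0],[0,0,0.162,0],[0,0,0.166,0],[0,0,0.168,0],[0,0,0.168,0],[0,0,0.168,0]]]'

```text
time_s: 41.23
eef_pos: [0.4858, 0.0788, 0.0728]
eef_rot: [0.0, 0.688, 0.725, 0.0]
wrist_force: [-0.1, -0.4, -3.7]
opening: 0.704
grasp_force: 67.3
```

drive_tool --plan '[[[0.001,0.003,0.002,0],[0.001,0.003,0.004,0],[0.001,0.003,0.006,0],[0.001,0.003,0.008,0],[0.001,0.003,0.008,0]]]'

```text
time_s: 41.65
eef_pos: [0.4871, 0.0791, 0.0705]
eef_rot: [0.0, 0.688, 0.725, -0.0]
wrist_force: [-5.3, -0.7, 8.2]
opening: 0.704
grasp_force: 68.3
```

Contact. Release, rise, and move clear.

drive_tool --plan '[[[0,0,0,0],[0,0,0,0],[0,0,0,0],[0,0,0,0],[0,0,0,0],[0,0,-0.05,0],[0,0,-0.14,0],[0,0,-0.24,0],[0,0,-0.34,0],[0,0,-0.41,0],[0,0,-0.43,0],[0,0,-0.43,0]]]' --jaw 0

```text
time_s: 42.65
eef_pos: [0.4885, 0.0792, 0.2443]
eef_rot: [0.002, 0.688, 0.725, 0.002]
wrist_force: [0.9, -0.1, 0.5]
opening: 1.0
grasp_force: 0.0
```

drive_tool --plan '[[[0.5,0,0,0],[0.5,0,0,0],[0.5,0,0,0],[0.5,0,0,0],[0.5,0,0,0],[0.5,0,0,0],[0.5,0,0,0],[0.5,0,0,0],[0.5,0,0,0],[0.5,0,0,0]]]'

```text
time_s: 43.48
eef_pos: [0.4764, 0.2777, 0.2407]
eef_rot: [-0.0, 0.689, 0.725, -0.001]
wrist_force: [0.3, 0.6, -0.0]
opening: 1.003
grasp_force: 0.0
```

```bash
python3 - <<'E'
from h import *
im,d=ctrl.camera("top");W=cloud("top",d);Z=W[:,:,2];cv2.imwrite("pics/top2.png",cv2.resize(im[150:300,90:460,::-1],None,fx=2,fy=2))
def sel(x,y,r,lo,hi): return (abs(W[:,:,0]-x)<r)&(abs(W[:,:,1]-y)<r)&(Z>lo)&(Z<hi)
for n,a in dict(paint=(.486,.077,.045,.1,.112),cap=(.4917,-.0057,.035,.127,.136),tin=(.495,-.091,.045,.112,.136),level=(.553,-.308,.11,.035,.05)).items():
    k=sel(*a);print(n,k.sum(),rect(W,big(k)) if k.sum() else "")
E
```

```text
paint 543 [ 0.4875  0.0771  0.0592  0.0599 48.7387]
cap 201 [ 0.4895 -0.0057  0.0337  0.0336  3.6242]
tin 561 [ 0.4947 -0.0908  0.0442  0.0653  0.7483]
level 767 [ 0.5549 -0.3092  0.0258  0.2027  7.7423]
```

View pics/top2.png

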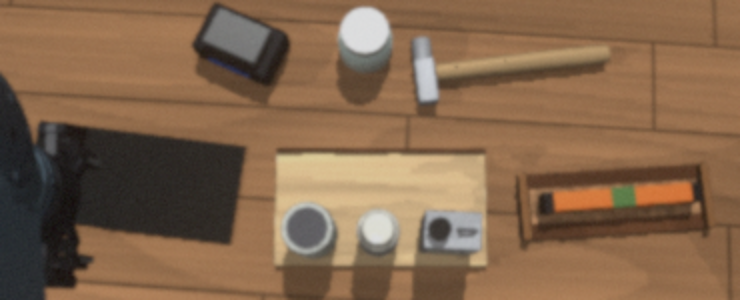

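The containers are back on the board at (307,230), (378,230) and (452,230), each within about 2 mm of its start. The level is in the cradle at (625,197), and the bystanders look untouched.

```bash
python3 -c "
from bench import ctrl
print(ctrl.hand_in())"
```

```text
the job is handed in; nothing more can be done
None
```

The job is handed in at about 43.5 s: the level measures within about 2 mm and 0.6° of the cradle's middle line, each container is back within about 3 mm of its start, and the bystanders look untouched (no verdict was returned).

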